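Drop a failed board through the scrap box's sprung flap

TASK

Scrap the failed circuit board that lies on the loading shelf of the grey scrap box. Straddle it: press the sprung flap down with one finger and, keeping the flap open, push the board from behind with the other finger, off the shelf and down into the box; then come away so that the flap springs shut. Only slide the board: do not pinch it or lift it, and leave the jar, loupe, screwdriver and tweezers alone.

Things in the scene. Friction and masses are not known exactly. Their poses are not given: they have to be found in the camera images.
- scrapbox: Grey sheet-steel scrap box with a loading shelf in front, fixed to the table; origin under the middle of its footprint, x away from the shelf, z up. Box 140 mm (x, -78 to +62) by 152 mm (y) by 160 mm tall. In its top an opening 94 mm (x) by 100 mm (y), x = -75 to +19 mm, is filled by the flap; the rear top, x = 21 to 62 mm, is fixed.
- drop_edge (a point): The edge over which boards drop, where the shelf ends and the flap begins: its middle, on the shelf's upper surface, 160 mm above the table. x points level along the push, from shelf to flap (roughly away from the robot), y along the edge, z up. The shelf runs from x = -93 to 0 mm, is 100 mm wide and 3 mm thick, with guides 9 mm high folded up along its sides, 95 mm apart inside.
- notch (a point): Closed end of the finger notch in the shelf, at mid-width, on the shelf's surface, 10 mm before drop_edge (same axes). The notch is 46 mm wide, goes right through the shelf and runs from here 83 mm to the shelf's open front (-x). A fingertip can stand in it behind the board and reach below the shelf: beneath is nothing but two thin side struts and the table.
- flap (a joint): Flap angle, rad: 0 = shut, level; grows to 1.35 as it is pressed down into the box. An aluminium plate 92 (x) by 97 (y) by 2 mm, its top 8 mm above the shelf's surface, hinged along its far edge, 94 mm beyond drop_edge; its free edge is 2 mm beyond drop_edge. A spring shuts it: about 1 N at the free edge starts it, 3 to 7 N hold it well open when pressed in the middle or nearer the hinge.
- flap_front (a point): Middle of the flap's free edge, on its top surface; moves with the flap, x from the free edge to the hinge. When shut it is 2 mm beyond drop_edge and 8 mm above the shelf; this edge is folded down 12 mm, below the shelf's surface, so that a board cannot pass over or under the shut flap. The further the flap is pressed down, the wider the gap between its free edge and drop_edge.
- board_mid (a point): Middle of the failed board (half-way up its 5 mm plate): a green circuit board on an aluminium back, 44 mm (x, along the push) by 84 mm (y) by 5 mm, with small parts on top up to 8 mm higher; about 60 g. It lies flat on the shelf across the notch, its leading edge 6 to 14 mm short of drop_edge.
- box_floor (a point): Middle of the box's inner floor, 156 mm below the shelf's surface. The inside is 134 mm (x) by 146 mm (y). Same axes as drop_edge.
- board: The same board; origin at the middle of its underside.
- jar: Grey jar with white lid, 52 mm across, 62 mm tall, standing on the table beside the box; origin under its middle. A bystander.
- loupe: Black eye loupe, 36 mm across, 46 mm tall, standing on the table beside the box; origin under its middle. A bystander.
- driver: Screwdriver 150 mm long, lying on the table beside the box along its own x axis; origin under its middle. A bystander.
- tweezers: Steel tweezers 120 mm long, 3 mm thick, lying across the box's fixed rear top, behind the flap's hinge, 117 mm beyond drop_edge; origin under their middle. A bystander.
Mind the look-alikes: they are no part of the job. What is shaped like the board but blue, brown or yellow is not meant.

How it is judged:
By the outcome, as a careful person would: the job done as asked, in the order asked, and still so for the second after the job is handed in, with the robot touching nothing.
It also fails if it takes over 32 s, if anything falls off the work surface, if the arm or the gripper's body presses on something with over 40 N, if the wrist force passes 120 N, or if a joint passes its speed limit or range.

ROBOT

A 6-joint arm with a two-finger parallel gripper is mounted at the origin on the work surface. World frame = base frame: x ahead of the robot, y to its left, z up, the work surface at z = 0. Lengths are in m, angles in rad, forces in N, time in s.
With the tool pointing down it reaches from about 0.3 to 0.875 m from the base axis. Payload 6.4 kg.
Tool frame: the origin (TCP) lies midway between the tips of the shut fingers; the grasp point (between the pads) lies ctrl.grip_depth behind it (ctrl.grip_depth is the distance from the TCP to the grasp point, in m); x points along the fingers, y is the direction in which the jaws open and shut, and the axes are right-handed (so a half turn about x gives the same grasp; the last joint's range is limited). The gripper opens to 85 mm and grips with 20 to 120 N. Pads are 22 mm wide; open, the fingers measure 114 mm over their backs; the gripper's body (76 mm by 85 mm) begins 54 mm behind the grasp point. The pads swing forward as they close: fully open they stand 13 mm farther back than shut.
Start: joints at [0.995, 0.181, 1.607, -0, 1.354, -0.206], TCP at [0.208, 0.536, 0.231] pointing down, gripper open.
Joint ranges: [-2.99, 2.99], [-0.89, 2.07], [0.3, 2.58], [-1.14, 4.28], [0, 2.63], [-3.12, 3.12]. Speed limits (rad/s): [2.57, 2.57, 3.01, 3.14, 3.14, 3.14].

INTERFACE

Orientations are given as a unit quaternion [w, x, y, z].
In Python, from bench import ctrl gives the robot as it stands.
- The arm moves only by the tool carry_out, never from a script. Its argument "motion" is one flat list of numbers, 7 for each row, row after row: the turn, a rotation vector about the tool's x, y, z in degrees, then the shift along the tool's x, y, z in m, then the gripper's target within -1 to 1 (shut at 1, half-way at 0, fully open at -1). A call has 1 to 10 rows; each row shifts and turns the pose as measured when the row begins, along the tool's axes as they then stand; what a row does not reach is not made up. A row lasts 1/10 s, in which the tool goes at most 50 mm and 8.59 degrees, less where a joint would pass 70% of its speed; a pose out of reach is approached as far as the arm can. A call with a gripper value outside its range is refused whole. The fingers move at their own pace and stop on an object; the grip force is fixed at half the most. Time passes only in rows, so rows that do not move let the fingers close. It gives the time, the measured TCP pose, the force and the opening at its end, in the units of the state.
- ctrl.get_obs(): the state, without advancing time (a new reading comes with each control period).
- ctrl.camera(name): name is "scene" or "top" or "wrist"; returns the picture (480x640x3 uint8, blue, green, red); there is no depth.
- ctrl.camera_params(name): a dict with "mtx" (3x3 intrinsics, pixels), "pose" (4x4, takes a point from camera to world coordinates); the wrist camera has in their place "hand_eye" (4x4, takes a point from camera to tool coordinates, whose origin is the TCP and whose axes are the tool frame's). Camera axes: x right, y down, z forward; pixel columns grow to the right and rows downward; lengths in m; the calibration is good to about 2 mm. A picture is of the moment at which its call begins: read the wrist's pose just before it. camera_params takes no time and is no camera call.
- ctrl.hand_in(): hands the job in, once; it reports no verdict.
Trained networks look in the newest picture that a camera, given by its name, has taken for a name from the list of things; names that differ only in an ending like _2 or _b are one class to them, and where a whole thing is asked for, a point or a joint stands for the part that bears it (a point fixed in the world has none). Each returns a list of dicts, best first, with "conf" (0 to 1); they miss things now and then, are a little off and sometimes report something else, mostly with a low value. They report only what shows in the picture. A call takes as long as a camera call. They do not tell look-alikes from the thing itself.
- ctrl.boxes_of(camera, thing): "point" ([x, y, z] in m, in the coordinates of the camera as it stood for that picture, good to about 4 mm: the middle of the surface that is visible of it).
- ctrl.trace(camera, thing): "pixels" (480x640 bool, what is visible of it).
- ctrl.landmark_of(camera, thing): "point" ([x, y, z] in m, in the coordinates of the camera as it stood for that picture, good to about 4 mm: a listed point, or the origin of a listed thing).
The state is a dict: "time_s": time; "q": joint angles; "dq": joint speeds; "joint_efforts": joint torques, N m; "eef_pos": TCP position; "eef_rot": TCP orientation; "wrist_force": force on the tool from outside, world axes, zero at the start; "torque": the same for the moment, N m; "opening": opening from 0.0 (shut) to 1.0 (fully open).
Only numpy, scipy, OpenCV 4.12 (cv2) and the standard library are available. Lean on these libraries where they do the work, as an engineer would, in place of code of your own. Each camera call takes 0.05 s, during which the arm holds its last target. There are 200 camera calls.

## Working session

There is one attempt and no reset: what is moved stays moved. The work goes in short steps, Python scripts to look and compute and a tool call to move; the robot and the scene stay as the last step left them, time stands still between calls to the robot, and variables do not carry over. Pictures are saved under pics/ and viewed, about 8 in all and at most 12, crops included, and the job is handed in when it is done.

Besides the shell and the picture viewer there is one more tool, called after "Call:" as name(argument=value, ...) on one line, values as JSON. carry_out: Moves the arm, as the interface text tells. Its arguments: {"type":"object","properties":{"motion":{"type":"array"}},"required":["motion"]}

```bash
mkdir -p pics; ls; cat > h.py <<'E'
import numpy as np, cv2
from bench import ctrl
from scipy.spatial.transform import Rotation as R
np.set_printoptions(precision=4,suppress=True)
def T():
    o=ctrl.get_obs(); M=np.eye(4); q=o["eef_rot"]; M[:3,:3]=R.from_quat([q[1],q[2],q[3],q[0]]).as_matrix(); M[:3,3]=o["eef_pos"]; return M
def campose(n,M=None):
    p=ctrl.camera_params(n)
    return np.array(p["pose"]) if "pose" in p else (T() if M is None else M)@np.array(p["hand_eye"])
def w(P,p): return (P@np.r_[p,1])[:3]
def proj(n,P,p):
    c=np.linalg.inv(P)@np.r_[p,1]; u=np.array(ctrl.camera_params(n)["mtx"])@c[:3]; return u[:2]/u[2]
E
python3 - <<'E'
from h import *
o=ctrl.get_obs(); print({k:np.array(v) for k,v in o.items()}, ctrl.grip_depth); print(T())
for n in ("top","scene"):
    P=campose(n); cv2.imwrite(f"pics/{n}1.png",ctrl.camera(n))
    for t in ("drop_edge","notch","flap_front","board_mid","scrapbox","board","jar","loupe","driver","tweezers"):
        for d in ctrl.landmark_of(n,t)[:4]: print(n,t,round(d["conf"],2),w(P,d["point"]),proj(n,P,w(P,d["point"])).round())
print(ctrl.get_obs()["time_s"])
E
```

```text
pics
{'time_s': array(0.), 'q': array([ 0.9947,  0.1816,  1.608 , -0.    ,  1.3538, -0.2063]), 'dq': array([-0.0003, -0.001 ,  0.0001, -0.0022,  0.0014, -0.0011]), 'joint_efforts': array([ -0.0004, -44.4868, -35.1337,  -0.0001,   0.0092,   0.    ]), 'eef_pos': array([0.2075, 0.5357, 0.2304]), 'eef_rot': array([ 0.6948,  0.1294,  0.6953, -0.1306]), 'wrist_force': array([-0.5771, -0.1506,  0.2938]), 'torque': array([0.0448, 0.0029, 0.0782]), 'opening': array(1.0024)} 0.0187
[[-0.001   0.3614  0.9324  0.2075]
 [-0.0015  0.9324 -0.3614  0.5357]
 [-1.     -0.0018 -0.0004  0.2304]
 [ 0.      0.      0.      1.    ]]
top drop_edge 0.71 [ 0.6418 -0.0629 -0.0014] [360. 223.]
top notch 0.95 [ 0.5605 -0.0851  0.1589] [382. 252.]
top flap_front 0.64 [ 0.5736 -0.0848  0.1709] [382. 243.]
top board_mid 0.97 [ 0.3891 -0.1255  0.0065] [397. 352.]
top board_mid 0.96 [ 0.423 -0.28   0.003] [477. 333.]
top board_mid 0.88 [ 0.3779 -0.0016  0.0038] [332. 360.]
top board_mid 0.64 [ 0.6584 -0.3023  0.005 ] [481. 211.]
top scrapbox 0.74 [ 0.6456 -0.0636 -0.0021] [360. 221.]
top scrapbox 0.46 [ 0.6387 -0.066
[... 708 characters left out ...]
1662] [268. 235.]
scene board_mid 0.62 [ 0.3891 -0.1248  0.0008] [196. 268.]
scene board_mid 0.62 [ 0.4256 -0.2842  0.0041] [132. 322.]
scene board_mid 0.56 [ 0.6551 -0.3058  0.0047] [202. 417.]
scene board_mid 0.39 [0.3758 0.0017 0.0062] [241. 235.]
scene scrapbox 0.6 [ 0.6443 -0.0631 -0.0029] [312. 322.]
scene board 0.83 [ 0.3875 -0.1247 -0.0047] [196. 270.]
scene board 0.83 [ 0.4214 -0.2864  0.0008] [130. 323.]
scene board 0.82 [ 0.5474 -0.0937  0.1563] [256. 235.]
scene board 0.65 [ 0.3787 -0.0011 -0.0022] [241. 239.]
scene loupe 0.78 [ 0.5678 -0.2296  0.0017] [208. 351.]
scene driver 0.76 [ 0.7666 -0.1937  0.0038] [312. 414.]
scene tweezers 0.95 [ 0.6881 -0.0432  0.1586] [343. 259.]
1.1
```

View pics/top1.png

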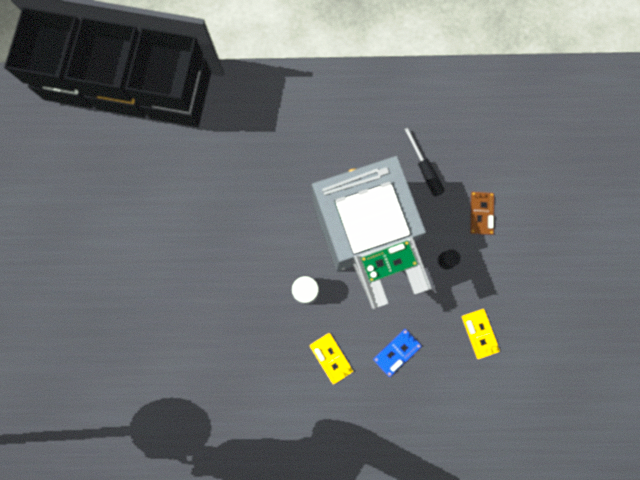

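View pics/scene1.png

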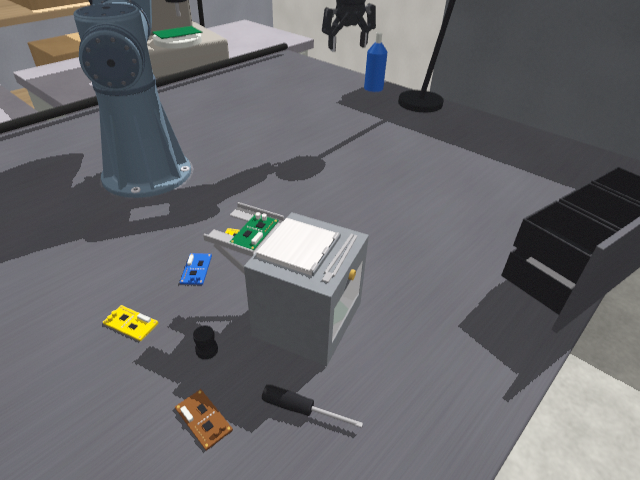

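The board to scrap is the green one at top (389,261), lying on the shelf. The others shaped like it are yellow (331,358) and (480,333), blue (397,352) and brown (483,213), all on the table. Next I turn the jaw axis to the push direction (yaw ≈17°) and go above the shelf for a wrist-camera look.

Call:
carry_out(motion=[8.5,0,0,-0.02,0,0,-1,8.5,0,0,-0.02,0,0,-1,8.5,0,0,-0.02,0,0,-1,8.5,0,0,-0.02,0,0,-1,8.5,0,0,-0.02,0,0,-1,8.5,0,0,-0.02,0,0,-1,0,0,0,0,0.008,0.05,-1,0,0,0,0,0.008,0.05,-1,0,0,0,0,0.008,0.05,-1,0,0,0,0,0.008,0.05,-1])

```text
time_s: 2.1
eef_pos: [0.2942, 0.3558, 0.355]
eef_rot: [0.569, 0.419, 0.569, -0.42]
wrist_force: [0.8, -0.6, -0.0]
opening: 1.002
```

Call:
carry_out(motion=[0,0,0,0,0.008,0.05,-1,0,0,0,0,0.008,0.05,-1,0,0,0,0,0.008,0.05,-1,0,0,0,0,0.008,0.05,-1,0,0,0,0,0.008,0.05,-1,0,0,0,0,0.008,0.05,-1,0,0,0,0,0.008,0.05,-1,0,0,0,0,0.008,0.05,-1])

```text
time_s: 2.9
eef_pos: [0.4691, -0.0046, 0.3582]
eef_rot: [0.572, 0.421, 0.567, -0.417]
wrist_force: [0.8, 0.7, -0.1]
opening: 0.998
```

Call:
carry_out(motion=[0,0,0,0,0.01,0.045,-1,0,0,0,0,0.01,0.045,-1,0,0,0,0,0,0.015,-1,0,0,0,0,0,0,-1])

```text
time_s: 3.3
eef_pos: [0.5216, -0.109, 0.358]
eef_rot: [0.57, 0.423, 0.565, -0.419]
wrist_force: [-0.6, -0.2, 0.2]
opening: 1.001
```

```bash
python3 - <<'E'
from h import *
M=T(); P=campose("wrist",M); im=ctrl.camera("wrist"); cv2.imwrite("pics/wrist1.png",im)
print(M, np.degrees(np.arctan2(M[1,1],M[0,1])))
for t in ("drop_edge","notch","flap_front","board_mid","box_floor","scrapbox","tweezers"):
    for d in ctrl.landmark_of("wrist",t)[:2]: print(t,round(d["conf"],2),w(P,d["point"]),proj("wrist",P,w(P,d["point"])).round())
m=np.array(ctrl.camera_params("wrist")["mtx"]); print(m)
print(P)
E
```

```text
[[ 0.0092  0.957   0.2899  0.5216]
 [ 0.0001  0.2899 -0.9571 -0.109 ]
 [-1.      0.0089  0.0025  0.358 ]
 [ 0.      0.      0.      1.    ]] 16.851474666661872
drop_edge 0.76 [ 0.5765 -0.0864  0.1596] [380. 205.]
notch 0.78 [ 0.5595 -0.0923  0.1628] [361. 206.]
flap_front 0.97 [ 0.578  -0.0863  0.1693] [384. 207.]
board_mid 0.94 [ 0.6581 -0.3048  0.0034] [366. 340.]
board_mid 0.75 [ 0.4237 -0.2838  0.0069] [213. 287.]
box_floor 0.28 [ 0.6827 -0.0464  0.1637] [507. 197.]
tweezers 0.96 [ 0.6846 -0.0468  0.1652] [510. 198.]
[[380.0529   0.     318.3669]
 [  0.     380.0529 241.5681]
 [  0.       0.       1.    ]]
[[ 0.9575  0.2743  0.0894  0.5005]
 [ 0.2883 -0.9204 -0.2643 -0.0421]
 [ 0.0098  0.2788 -0.9603  0.5014]
 [ 0.      0.      0.      1.    ]]
```

View pics/wrist1.png

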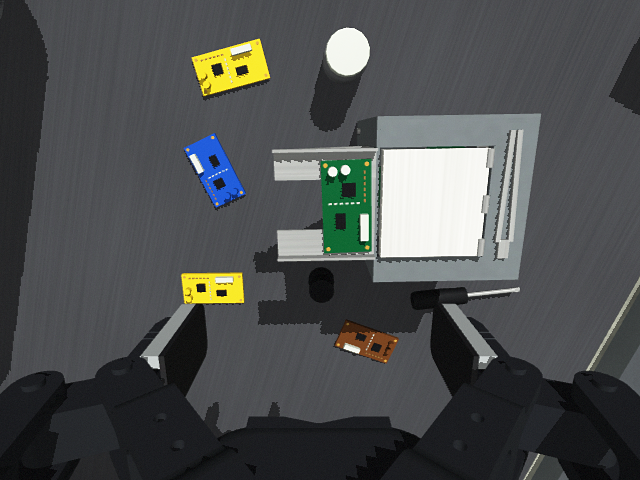

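The picture shows the green board across the notch at (347,207), lying between the guides with its leading edge at col ~372. The white flap spans cols 381–491, and the tweezers are behind it at (510,195). I'll back-project the corners at their known heights.

```bash
cat > loc.py <<'E'
from h import *
def ray(P,uv,z):
    K=np.array(ctrl.camera_params("wrist")["mtx"]); d=P[:3,:3]@np.linalg.solve(K,[uv[0],uv[1],1]); return P[:3,3]+d*(z-P[2,3])/d[2]
E
python3 - <<'E'
from loc import *
M=T(); P=campose("wrist",M)
fl=[ray(P,p,.168) for p in((382,150),(380,258),(491,149),(490,257))]
bd=[ray(P,p,.165) for p in((321,161),(321,254),(373,162),(372,254))]
ff=(fl[0]+fl[1])/2; fr=(fl[2]+fl[3])/2
sh=[ray(P,p,.160) for p in((273,161),(277,249))]
print("flap front",ff,"rear",fr,"len",np.linalg.norm(fr-ff),"wid",np.linalg.norm(fl[0]-fl[1]))
for a,b in((0,2),(1,3)):
    d=fl[b]-fl[a]; print("yaw",np.degrees(np.arctan2(d[1],d[0])))
for s in(fl,): d=s[0]-s[1]; print("yaw edge",np.degrees(np.arctan2(-d[0],d[1])))
d=bd[0]-bd[1]; print("board yaw",np.degrees(np.arctan2(-d[0],d[1])))
y=np.radians(17); u=np.array([np.cos(y),np.sin(y),0]); v=np.array([-u[1],u[0],0]); e=ff-.002*u
print("edge",e)
for n,p in(("board",bd),("shelf front",sh),("flap",fl)): print(n,[(np.round((q-e)@u*1e3,1),np.round((q-e)@v*1e3,1)) for q in p])
t=M[:3,3]-e; print("tcp rel",t@u,t@v)
E
```

```text
flap front [ 0.5758 -0.0834  0.168 ] rear [ 0.6695 -0.054   0.168 ] len 0.09829439260186494 wid 0.09777252061237479
yaw 17.507062205054208
yaw 17.354283789295636
yaw edge 18.624468768620694
board yaw 17.13823844976647
edge [ 0.5739 -0.084   0.168 ]
board [(np.float64(-51.6), np.float64(39.4)), (np.float64(-51.4), np.float64(-45.8)), (np.float64(-6.2), np.float64(38.5)), (np.float64(-3.7), np.float64(-45.9))]
shelf front [(np.float64(-93.9), np.float64(39.0)), (np.float64(-92.8), np.float64(-42.3))]
flap [(np.float64(0.6), np.float64(48.9)), (np.float64(3.4), np.float64(-48.9)), (np.float64(94.5), np.float64(49.7)), (np.float64(106.1), np.float64(-48.2))]
tcp rel -0.056638958655812276 -0.0056697243968162865
```

Call:
carry_out(motion=[0,0,0,0,0.032,-0.004,-0.84,0,0,0,0.04,0,0,-0.84,0,0,0,0.045,0,0,-0.84,0,0,0,0.045,0,0,-0.84,0,0,0,0.035,0,0,-0.84,0,0,0,0,0,0,-0.84])

```text
time_s: 4.3
eef_pos: [0.5559, -0.0885, 0.1944]
eef_rot: [0.577, 0.421, 0.563, -0.415]
wrist_force: [-1.3, 0.7, -0.7]
opening: 0.92
```

```bash
python3 - <<'E'
from loc import *
M=T(); P=campose("wrist",M); im=ctrl.camera("wrist"); cv2.imwrite("pics/wrist2.png",im); cv2.imwrite("pics/scene2.png",cv2.resize(ctrl.camera("scene")[150:330,150:390],None,fx=3,fy=3))
e=np.array([.573,-.0845,.16]); y=np.radians(17.3); u=np.array([np.cos(y),np.sin(y),0]); v=np.array([-u[1],u[0],0])
t=M[:3,3]-e; print(M,t@u,t@v,ctrl.get_obs()["opening"],ctrl.get_obs()["time_s"])
E
```

```text
[[ 0.0212  0.9536  0.3004  0.5559]
 [-0.0041  0.3006 -0.9537 -0.0885]
 [-0.9998  0.019   0.0102  0.1944]
 [ 0.      0.      0.      1.    ]] -0.01746498939348754 0.0012773424064758206 0.9179663107874997 4.4
```

View pics/wrist2.png

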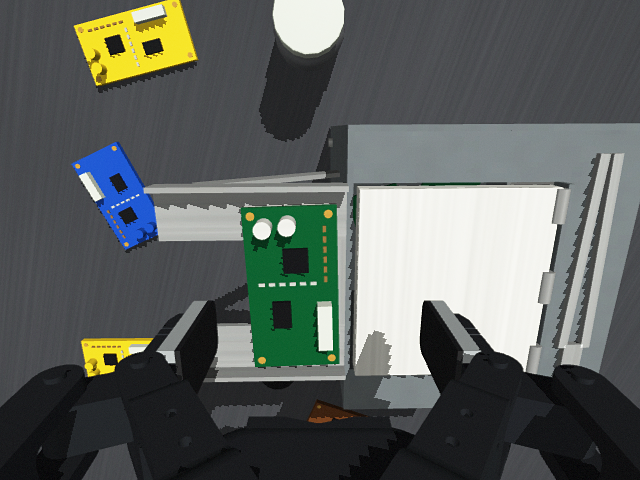

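View pics/scene2.png

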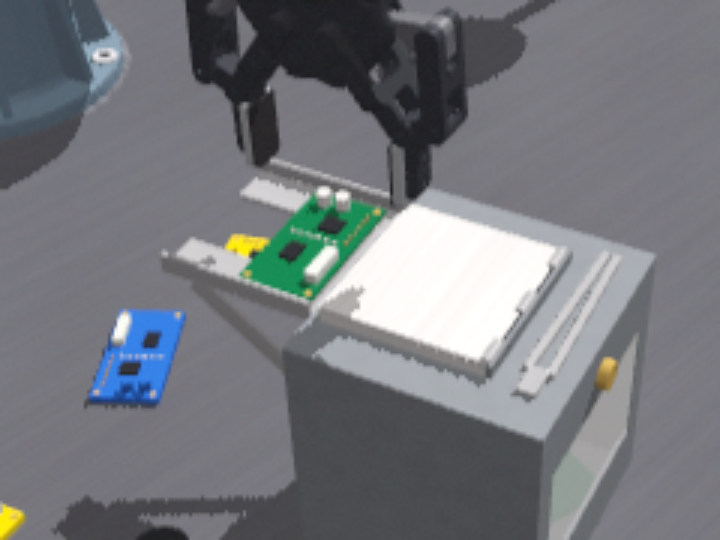

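Call:
carry_out(motion=[0,0,-1.1,0,-0.007,0.004,-0.84,0,0,0,0.02,0,0,-0.84,0,0,0,0,0,0,-0.84])

```text
time_s: 4.7
eef_pos: [0.5576, -0.0982, 0.1882]
eef_rot: [0.58, 0.417, 0.56, -0.419]
wrist_force: [-1.0, 0.3, 0.0]
opening: 0.921
```

```bash
cat > rel.py <<'E'
from loc import *
e=np.array([.573,-.0845,.16]); y=np.radians(17.3); u=np.array([np.cos(y),np.sin(y),0]); v=np.array([-u[1],u[0],0])
def rel():
    M=T(); o=ctrl.get_obs(); t=M[:3,3]-e
    print("rel mm",1e3*np.array([t@u,t@v,t[2]]),"yaw",np.degrees(np.arctan2(M[1,1],M[0,1])),"x",M[:3,0],"yz",M[2,1],"F",np.array(o["wrist_force"]),"op",o["opening"],"t",o["time_s"]); return M
E
python3 - <<'E'
from rel import *
M=rel(); P=campose("wrist",M); im=ctrl.camera("wrist")
for z in(-.011,.011):
  for yy in(-.039,.039,-.0535,.0535):
    p=proj("wrist",P,(M@np.r_[-.012,yy,z,1])[:3]); cv2.circle(im,tuple(p.round().astype(int).tolist()),3,(0,0,255),-1)
for p in((-10,0,0),(-52,0,0),(2,0,8),(94,0,8),(-93,23,0),(-10,23,0),(-10,-23,0)):
    q=proj("wrist",P,e+u*p[0]/1e3+v*p[1]/1e3+[0,0,p[2]/1e3]); cv2.circle(im,tuple(q.round().astype(int).tolist()),3,(255,0,255),-1)
cv2.imwrite("pics/wrist3.png",im)
E
```

```text
rel mm [-18.7725  -8.4967  28.2207] yaw 17.54043290010078 x [ 0.0206 -0.019  -0.9996] yz 0.013894829896655525 F [-1.0097  0.3393  0.0243] op 0.9208254564204443 t 4.7
```

View pics/wrist3.png

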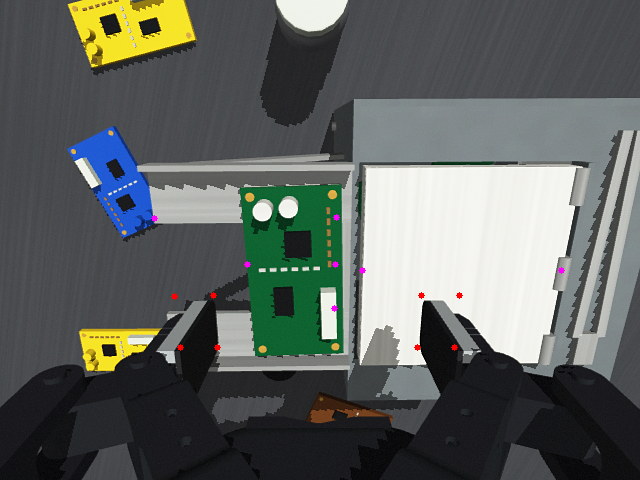

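Call:
carry_out(motion=[0,1.4,-0.8,0,-0.006,-0.006,-0.84,0,0,0,0,0,0,-0.84])

```text
time_s: 4.95
eef_pos: [0.5526, -0.0955, 0.1943]
eef_rot: [0.573, 0.419, 0.568, -0.417]
wrist_force: [0.0, -0.6, -0.4]
opening: 0.922
```

```bash
python3 -c "from rel import *; rel()"
```

```text
rel mm [-22.7085  -4.4212  34.294 ] yaw 17.53029894884274 x [ 0.0066 -0.0021 -1.    ] yz 0.005694067799750291 F [ 0.0142 -0.5768 -0.404 ] op 0.9222316368581712 t 4.95
```

Call:
carry_out(motion=[0,0,-0.3,0.02,-0.003,-0.002,-0.84,0,0,0,0.015,0,0,-0.84,0,0,0,0,0,0,-0.84])

```text
time_s: 5.25
eef_pos: [0.5513, -0.0956, 0.1621]
eef_rot: [0.574, 0.418, 0.567, -0.418]
wrist_force: [0.6, 0.7, -0.1]
opening: 0.92
```

```bash
python3 -c "from rel import *; rel()"
```

```text
rel mm [-24.0241  -4.1708   2.1072] yaw 17.51197987949553 x [ 0.0072 -0.0059 -1.    ] yz 0.005103693192914094 F [ 0.6038  0.6625 -0.0757] op 0.9195708225906224 t 5.25
```

Call:
carry_out(motion=[0,0,0,0.012,-0.001,-0.002,-0.84,0,0,0,0.012,0,0,-0.84,0,0,0,0.01,0,0,-0.84,0,0,0,0,0,0,-0.84])

```text
time_s: 5.65
eef_pos: [0.5516, -0.0946, 0.1273]
eef_rot: [0.575, 0.418, 0.566, -0.418]
wrist_force: [-1.6, -0.6, 1.3]
opening: 0.919
```

```bash
python3 - <<'E'
from rel import *
M=rel(); cv2.imwrite("pics/wrist4.png",ctrl.camera("wrist"))
E
```

```text
rel mm [-23.4844  -3.2885 -32.7403] yaw 17.50940881419106 x [ 0.0107 -0.0068 -0.9999] yz 0.008132493032690424 F [-1.5538 -0.6059  1.3106] op 0.919171655128424 t 5.65
```

View pics/wrist4.png

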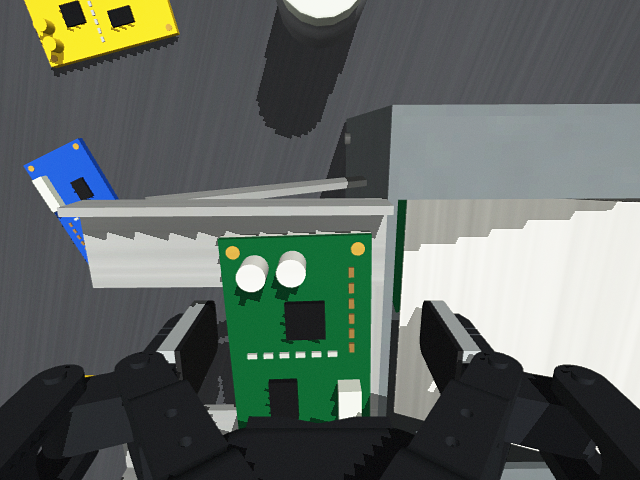

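Call:
carry_out(motion=[0,0,-0.4,0.004,0.006,-0.001,-0.84,0,0,0,0,0.008,0,-0.84,0,0,0,0,0.008,0,-0.84,0,0,0,0,0.006,0,-0.84,0,0,0,0,0,0,-0.84])

```text
time_s: 6.2
eef_pos: [0.5794, -0.0849, 0.1235]
eef_rot: [0.572, 0.415, 0.568, -0.421]
wrist_force: [-1.6, -0.8, 1.3]
opening: 0.922
```

```bash
python3 -c "from rel import *; rel()"
```

```text
rel mm [  5.9871  -2.2887 -36.4969] yaw 17.51861792518582 x [ 0.0001 -0.0099 -1.    ] yz -0.002866228019973993 F [-1.5694 -0.7864  1.2738] op 0.9218560162965802 t 6.2
```

Call:
carry_out(motion=[0,0.5,0,0,0.006,0,-0.84,0,0,0,0,0.005,0,-0.84,0,0,0,0,0.003,0,-0.84,0,0,0,0,0,0,-0.84])

```text
time_s: 6.6
eef_pos: [0.5924, -0.0805, 0.1228]
eef_rot: [0.569, 0.416, 0.572, -0.42]
wrist_force: [-3.8, -0.9, 1.8]
opening: 0.918
```

```bash
python3 - <<'E'
from rel import *
M=rel(); cv2.imwrite("pics/wrist5.png",ctrl.camera("wrist"))
E
```

```text
rel mm [ 19.6821  -1.8913 -37.2024] yaw 17.535682983922793 x [-0.0067 -0.001  -1.    ] yz -0.006705671744289543 F [-3.813  -0.9193  1.8204] op 0.9177262913002886 t 6.6
```

View pics/wrist5.png

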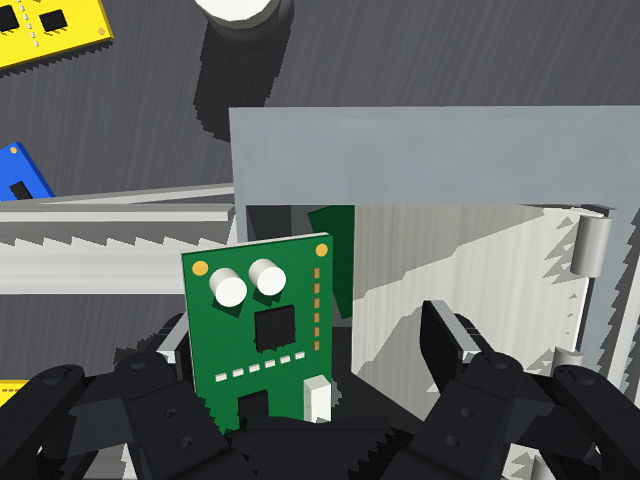

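The flap is well open and the board overhangs the edge (its leading edge at col ~332, the drop edge at col ~235). I push the last few mm.

Call:
carry_out(motion=[0,0,0.3,0,0.004,0,-0.84,0,0,0,0,0.003,0,-0.84,0,0,0,0,0,0,-0.84])

```text
time_s: 6.95
eef_pos: [0.5973, -0.0786, 0.1219]
eef_rot: [0.569, 0.417, 0.572, -0.419]
wrist_force: [-3.0, -0.9, 2.7]
opening: 0.922
```

```bash
python3 - <<'E'
from rel import *
M=rel(); cv2.imwrite("pics/wrist6.png",ctrl.camera("wrist"))
E
```

```text
rel mm [ 24.9276  -1.5758 -38.1323] yaw 17.518519027712646 x [-0.0055  0.0005 -1.    ] yz -0.005078068498235555 F [-2.9647 -0.8822  2.6891] op 0.9222449550738349 t 6.95
```

View pics/wrist6.png

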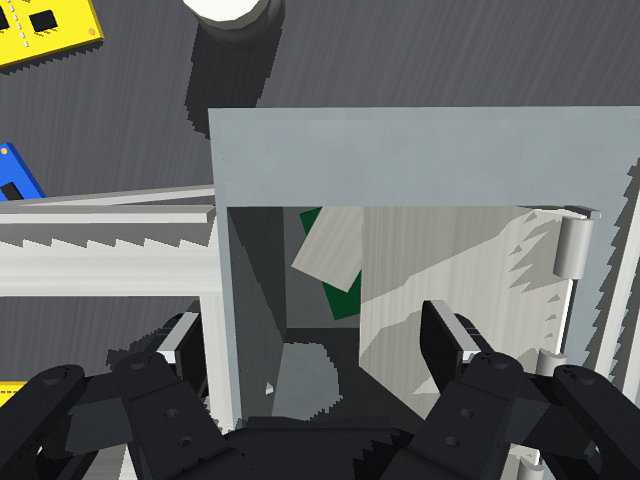

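The board has dropped: it lies face down on the box floor at (330,250), clear of the flap. I retreat upward gently so the flap follows the finger shut.

Call:
carry_out(motion=[0,0,0,-0.01,-0.004,0,-0.84,0,0,0,-0.01,-0.002,0,-0.84,0,0,0,-0.012,0,0,-0.84,0,0,0,-0.015,0,0,-0.84,0,0,0,-0.03,0,0,-0.84,0,0,0,-0.04,0,0,-0.84,0,0,0,-0.04,0,0,-0.84,0,0,0,-0.04,-0.02,0,-0.84,0,0,0,0,-0.04,0,-0.84,0,0,0,0,0,0,-0.84])

```text
time_s: 8.0
eef_pos: [0.5377, -0.0975, 0.3405]
eef_rot: [0.576, 0.42, 0.566, -0.414]
wrist_force: [-0.1, -0.1, -0.5]
opening: 0.916
```

```bash
python3 - <<'E'
from rel import *
M=rel(); P=campose("wrist",M); a=ctrl.camera("wrist"); b=cv2.resize(ctrl.camera("scene")[150:450,120:440],(640,600))
for d in ctrl.landmark_of("wrist","flap_front"): print(d["conf"],w(P,d["point"]))
for t in("jar","loupe","driver","tweezers","board"):
    P=campose("scene")
    for d in ctrl.landmark_of("scene",t)[:5]: print(t,d["conf"],w(P,d["point"]))
cv2.imwrite("pics/end.png",cv2.resize(np.hstack([cv2.resize(a,(800,600)),b]),(800,333),interpolation=cv2.INTER_AREA))
E
```

```text
rel mm [-37.6214  -1.9242 180.4924] yaw 17.69293703797645 x [ 0.0168 -0.0019 -0.9999] yz 0.015399745389274078 F [-0.0755 -0.0503 -0.5497] op 0.9163566225071789 t 8.0
0.73 [ 0.5765 -0.0875  0.1717]
loupe 0.93 [ 0.5673 -0.2299  0.0015]
tweezers 0.59 [ 0.6832 -0.0414  0.1597]
board 0.81 [ 0.3905 -0.1239 -0.0026]
board 0.8 [ 0.4232 -0.2834  0.0015]
board 0.64 [ 0.3781 -0.0028  0.0005]
```

View pics/end.png

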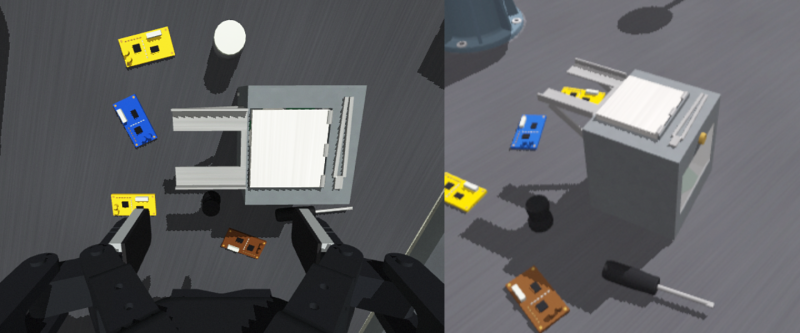

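The last view shows the flap shut and level, the shelf empty, and the jar, loupe, screwdriver and tweezers in place. The gripper is clear of everything, so I hand the job in.

```bash
python3 -c "from bench import ctrl; print(ctrl.hand_in())"
```

```text
the job is handed in; nothing more can be done
None
```

The green board is in the scrap box and the flap has sprung shut. I straddled the board with the jaws along the push direction. The front finger pressed the flap open while the rear finger, standing in the notch, pushed the board off the shelf. I then lifted away, handing in at about 8 s of the 32 s allowed.

- **Drop:** before I lifted away, the wrist picture showed the board lying face down low in the box. There was already another green thing inside.
- **After lifting away:** the shelf was empty, the flap was level (flap_front found at z ≈ 0.17 m), and the gripper was clear. Wrist force readings between moves stayed below about 5 N.
- **Bystanders:** the loupe and tweezers measured within about 2 mm of where they began. The network did not report the jar or screwdriver in the last scene picture, so I checked those two by eye only; they look undisturbed.
- **Measurement limits:** single moves ended up to about 6 mm off, so I corrected them on the way down. I did not measure the flap angle directly.

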